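Open an instrument case with a two-stage safety latch

TASK

Open the black instrument case on the bench: slide the latch's safety tab to the left until it comes home against its stop, lift the latch handle, and raise the lid until it stands wide open by itself, within about twenty degrees of upright or as far as its stay allows. The latch is light pressed steel: bring the tab up to its stop gently and never force the handle or the lid while it is still held. Leave the tools and other things round the case where they are.

Things in the scene. Friction and masses are not known exactly. Their poses are not given: they have to be found in the camera images.
- instrument_case: Black instrument case with aluminium edges, 260 mm wide (y) x 160 mm deep (x), 84 mm high with the lid shut, heavy and fast on the bench. Origin: centre of its underside; x points to the back (the lid's hinges), y to the left as the robot sees it, z up; it may stand turned by up to 20 degrees. Its inside is lined and holds small parts.
- latch_mid (a point): Point on the case: middle of the shut lid's front edge, level with the lid's top (84 mm up), axes as the case. The latch is one steel unit, clamped in a track along the lid's front: all of it (handle, hook, tab and stop) stands anywhere up to 30 mm left or right of this point, not measured. Its lever's pivot runs along y, 13 mm above. A hook reaches down the case's front under a keeper bar.
- handle_mid (a point): Point on the case: where the grip's middle would be with the latch unshifted, 70 mm in front of the pivot and at its height. The handle is a level loop of 8 mm wire, side arms 36 mm left and right of the middle; its cross bar carries a rubber grip, round, 12 mm thick, 62 mm long (y). Behind it the loop is open for 45 mm: pinch front to back from above; the grip can turn in the fingers.
- tab_mid (a point): Point on the case: middle of the locked tab's outer (right) face with the latch unshifted, 56 mm right of latch_mid, 19 mm behind the front edge, 12 mm above the lid's top. The tab is an upright plate 24 mm wide (x), 4 mm thick, from 3 to 22 mm above the lid; it starts 0 to 4 mm left of locked. It slides left (+y) with about 2 N of friction and stays where left. The lid right of it is clear.
- tab_home (a point): Point on the case: middle of the tab's outer face when home, latch unshifted: 16 mm left of tab_mid, 40 mm right of the latch's middle. The stop is hard; pressing it with over 20 N bends the tab. The tab ends a notched bar under the lever's tail; only in the last 2.5 mm before the stop does the notch let the tail sink and the handle rise.
- case_lid_hinge (a point): Middle of the lid's hinge line on the case's back upper edge, 62 mm above the underside, axes as the case; the line runs along y. The latch pivot lies 160 mm in front of it and 35 mm higher when the lid is shut.
- case_lid (a joint): Lid angle, rad: 0 shut, grows as the lid rises, 1.40 at its stay. A stiff hinge (0.75 N m of friction) holds the lid wherever it is left; raising it takes about 5 to 8 N at the latch handle.
- latch_lever (a joint): Latch handle angle relative to the lid, rad: 0 down and hooked, grows as the handle's front is lifted, 0.34 at its own stop. The hook is clear of its keeper above 0.25; with the handle at its stop, lifting it on about the hinge line raises the lid.
- wax_tin: Open round tin of pale wax, 47 mm across, 12 mm high, on the bench left of the case. Origin: centre of its underside. A bystander.
- screw_cap: Black screw cap lying top up, 36 mm across, 19 mm high, on the bench left of the case near its back. Origin: centre of its underside. A bystander.
- hammer: Small brass hammer lying on the bench right of the case, 157 mm long, lying front to back, 44 mm wide, 17 mm high. Origin: centre of its underside. A bystander.
- grease_bottle: Flat cream bottle with a white nozzle, standing right of the case near its back, 26 mm (x) x 53 mm (y), 89 mm high. Origin: centre of its underside. A bystander.
- green_driver: Precision screwdriver with a green and black grip, 132 mm long, 19 mm thick, lying to the left near the bench's front edge. Origin: centre of its underside. A bystander.
- pad_box: Flat white pad box, 36 x 40 mm, 14 mm high, near the bench's front edge, to the right of the case's handle. Origin: centre of its underside. A bystander.

How it is judged (in metres and radians):
On the way:
1. the latch handle is lifted clear of its keeper while the lid is still shut or nearly so (value of joint latch_lever above 0.25 rad and value of joint case_lid below 0.25 rad).
At the end, for the whole second after the job is handed in: The lid stands at rest at least 1.2 rad (69 degrees) open (its stay stops it at 1.40 rad) (value of joint case_lid above 1.2 rad and velocity of joint case_lid between -0.05 and 0.05 rad/s); the robot touches nothing.
It fails at once if the safety tab is pressed against its stop with more than 20 N (contact force between safety_tab_c0 and latch_plate_c0 above 20 N).
It fails at once if the handle is forced up against the safety slide: more than 60 N between tail and slide (about 16 N of lift at the grip) (contact force between safety_tab_c1 and latch_lever_c1 above 60 N).
It fails at once if the lid is forced up against the closed hook: more than 40 N between hook and keeper (contact force between latch_lever_c0 and instrument_case_c0 above 40 N).
It fails at once if a bystander is shifted more than 20 mm (distance of any of wax_tin, screw_cap, hammer, grease_bottle, green_driver, pad_box from where it was at the start of the episode above 0.02 m).
It also fails if it takes over 58 s, if anything falls off the work surface, if the arm or the gripper's body presses on something with over 40 N, if the wrist force passes 120 N, or if a joint passes its speed limit or range.

ROBOT

A 7-joint arm with a two-finger parallel gripper is mounted at the origin on a cart in front of the work surface, level with it; the furniture and walls round the work are solid. World frame = base frame: x ahead of the robot, y to its left, z up, the work surface at z = 0. Lengths are in mm, angles in rad, forces in N, time in s.
With the tool pointing down it reaches from about 400 to 925 mm from the base axis. Payload 5.6 kg.
Tool frame: the origin (TCP) lies at the very end of the fingers, on their centre line; the grasp point (between the pads) lies 19 mm behind it; z points along the fingers, y is the line along which they close (so a half turn about z gives the same grasp; the last joint's range is limited). The gripper opens to 85 mm and grips with 20 to 120 N. Pads are 22 mm wide; open, the fingers measure 114 mm over their backs; the gripper's body (76 mm by 85 mm) begins 54 mm behind the grasp point. The pads swing forward as they close: fully open they stand 13 mm farther back than shut.
Start: joints at [1.134, 0.468, -0.012, 1.603, 0.006, 1.071, -0.056], TCP at [249.366, -600.271, 231.29] pointing down, gripper open.
Joint ranges: [-2.53, 2.53], [-0.31, 2.02], [-1.57, 1.55], [0.28, 2.44], [-1.29, 4.43], [0.15, 1.84], [-2.92, 2.92]. Speed limits (rad/s): [2.57, 2.57, 3.14, 3.14, 3.14, 3.14, 3.14].

INTERFACE

Orientations are given as a unit quaternion [x, y, z, w].
In Python, from bench import sensors, capture, camera_model, env, look_for, place_of gives the robot as it stands.
- The arm moves only by the tool jog_arm, never from a script. Its argument "deltas" is one flat list of numbers, 7 for each row, row after row: the shift along the tool's x, y, z each as a share of 0.2 m, from -1 to 1, then the turn, a rotation vector about the tool's x, y, z each as a share of 60 degrees, from -1 to 1, then the opening, from 0 (shut) to 1 (fully open). In form: [dx, dy, dz, rx, ry, rz, grip, dx, dy, dz, rx, ry, rz, grip, ...]. A call has 1 to 8 rows; each row shifts and turns the commanded pose from where the row before left it, along the tool's axes as they then stand; what a row does not reach is not made up. A row lasts 1/10 s, in which the tool goes at most 50 mm and 8.59 degrees, less where a joint would pass 70% of its speed; a pose out of reach is approached as far as the arm can. A call with a number of a shift or a turn outside -1 to 1 is refused whole. A call with a gripper value outside its range is refused whole. The fingers move at their own pace and stop on an object; "squeeze" is the grip in N (left out, the last holds). Time passes only in rows, so rows that do not move let the fingers close. It gives the time, the measured TCP pose, the force, the opening and the grip force at its end, in the units of the state.
- sensors.get_obs(): the state, without advancing time (a new reading comes with each control period).
- capture(name): name is "side" or "top"; returns (picture, depth): 420x560x3 uint8, blue, green, red; 420x560 float32, mm along the optical axis (not along the pixel's ray), 0 where there is no reading.
- camera_model(name): a dict with "fx", "fy", "cx", "cy" (pixels), "k1" (the pictures are not rectified: a ray, as slopes to the right and down, at radius r is drawn at 1 + k1 r^2 times it, then the intrinsics apply), "rvec" (rotation vector, rad) and "tvec" (3), from world to camera coordinates, as OpenCV has them. Camera axes: x right, y down, z forward; pixel columns grow to the right and rows downward; lengths in mm; the calibration is good to about 2 mm. A picture is of the moment at which its call begins. camera_model takes no time and is no camera call.
- env.job_done(): hands the job in; it is judged then, once.
Trained networks look in the newest picture that a camera, given by its name, has taken for a name from the list of things; names that differ only in an ending like _2 or _b are one class to them, and where a whole thing is asked for, a point or a joint stands for the part that bears it (a point fixed in the world has none). Each returns a list of dicts, best first, with "conf" (0 to 1); they miss things now and then, are a little off and sometimes report something else, mostly with a low value. They report only what shows in the picture. A call takes as long as a camera call.
- look_for(camera, query): "point" ([x, y, z] in mm, in the coordinates of the camera as it stood for that picture, good to about 4 mm: the middle of the surface that is visible of it).
- place_of(camera, query): "point" ([x, y, z] in mm, in the coordinates of the camera as it stood for that picture, good to about 4 mm: a listed point, or the origin of a listed thing).
The state is a dict: "clock": time; "qpos": joint angles; "joint_vel": joint speeds; "joint_efforts": joint torques, N m; "eef_pos": TCP position; "eef_rot": TCP orientation; "force": force on the tool from outside, world axes, zero at the start; "ft_torque": the same for the moment, N m; "width": finger opening in mm; "grasp_force": force on a finger pad.
Only numpy, scipy, OpenCV 4.12 (cv2) and the standard library are available. Lean on these libraries where they do the work, as an engineer would, in place of code of your own. Each camera call takes 0.05 s, during which the arm holds its last target. There are 200 camera calls.

## Working session

There is one attempt and no reset: what is moved stays moved. The work goes in short steps, Python scripts to look and compute and a tool call to move; the robot and the scene stay as the last step left them, time stands still between calls to the robot, and variables do not carry over. Pictures are saved under pics/ and viewed, at most 10 in all, crops included, and the job is handed in when it is done.

Besides the shell and the picture viewer there is one more tool, called after "Request:" as name(argument=value, ...) on one line, values as JSON. jog_arm: Moves the arm, as the interface text tells. Shift numbers are shares of 0.2 m and turn numbers shares of 60 degrees, none past 1 either way. Its arguments: {"type":"object","properties":{"deltas":{"type":"array"},"squeeze":{"type":"number"}},"required":["deltas"]}

```bash
mkdir -p pics; ls; cat > h.py <<'E'
import numpy as np, cv2
from scipy.spatial.transform import Rotation as R
from bench import sensors, capture, camera_model, env, look_for, place_of
def c2w(cam,p):
    m=camera_model(cam); Rm=R.from_rotvec(np.ravel(m["rvec"])).as_matrix()
    return (np.atleast_2d(p)-np.ravel(m["tvec"]))@Rm
def w2p(cam,P):
    m=camera_model(cam); Rm=R.from_rotvec(np.ravel(m["rvec"])).as_matrix()
    c=np.atleast_2d(P)@Rm.T+np.ravel(m["tvec"]); s=c[:,:2]/c[:,2:]
    s=s*(1+m["k1"]*(s**2).sum(1,keepdims=True)); return s*[m["fx"],m["fy"]]+[m["cx"],m["cy"]]
def px(cam,u,v,d):
    m=camera_model(cam); K=np.array([[m["fx"],0,m["cx"]],[0,m["fy"],m["cy"]],[0,0,1.]])
    s=cv2.undistortPoints(np.float64(np.stack([np.ravel(u),np.ravel(v)],1))[:,None],K,np.array([m["k1"],0,0,0.]))[:,0]
    # iterate: k1 model is distorted = s(1+k1 r^2)
    d=np.ravel(d)[:,None]; return c2w(cam,np.hstack([s*d,d]))
E
python3 - <<'E'
from h import *
for c in ("top","side"):
    im,d=capture(c); cv2.imwrite(f"pics/{c}0.png",im); np.save(f"{c}0.npy",d)
    for q in ("instrument_case","latch_mid","handle_mid","tab_mid","tab_home","case_lid_hinge"):
        print(c,q,[(round(r["conf"],2),c2w(c,r["point"])[0].round(0).tolist()) for r in place_of(c,q)[:2]])
    for q in ("wax_tin","hammer","grease_bottle","pad_box","green_driver","screw_cap"):
        print(c,q,[(round(r["conf"],2),c2w(c,r["point"])[0].round(0).tolist()) for r in place_of(c,q)[:1]])
o=sensors.get_obs(); print(o)
E
```

```text
pics
top instrument_case [(0.79, [597.0, 150.0, 0.0])]
top latch_mid [(0.96, [520.0, 170.0, 86.0]), (0.65, [638.0, 313.0, 1.0])]
top handle_mid [(0.91, [454.0, 191.0, 99.0])]
top tab_mid [(0.69, [531.0, 118.0, 97.0])]
top tab_home [(0.86, [528.0, 132.0, 99.0])]
top case_lid_hinge [(0.42, [597.0, 154.0, -6.0])]
top wax_tin [(0.81, [637.0, 311.0, 2.0])]
top hammer [(0.66, [520.0, 10.0, -1.0])]
top grease_bottle [(0.55, [631.0, -25.0, 3.0])]
top pad_box [(0.67, [380.0, -60.0, 1.0])]
top green_driver [(0.83, [398.0, 293.0, -4.0])]
top screw_cap [(0.72, [703.0, 293.0, -0.0])]
side instrument_case [(0.78, [603.0, 151.0, -0.0])]
side latch_mid [(0.73, [522.0, 170.0, 84.0]), (0.23, [635.0, 309.0, 4.0])]
side handle_mid [(0.59, [456.0, 193.0, 95.0])]
side tab_mid [(0.68, [452.0, 189.0, 94.0]), (0.63, [526.0, 111.0, 94.0])]
side tab_home [(0.72, [533.0, 126.0, 96.0])]
side case_lid_hinge [(0.93, [675.0, 131.0, 60.0])]
side wax_tin [(0.67, [636.0, 309.0, 3.0])]
side hammer [(0.5, [529.0, 111.0, 91.0])]
side grease_bottle []
side pad_box [(0.47, [387.0, -60.0, 1.0])]
side green_driver [(0.69, [401.0, 288.0, -1.0])]
side screw_cap [(0.7, [701.0, 293.0, -2.0])]
{'clock': 1.3, 'qpos': array([ 1.13402033,  0.46747638, -0.01157016,  1.60268052,  0.00601848,
        1.07140003, -0.05629592]), 'joint_vel': array([ 7.96754801e-05,  1.13041567e-03,  1.29800382e-03,  1.25823276e-03,
        5.21689275e-04, -7.29127963e-05, -1.57419899e-04]), 'joint_efforts': array([ 2.43910681e-04, -5.32219541e+01,  2.12771154e-02, -2.51629007e+01,
        1.13884587e-02,  1.15616753e-03,  1.68480636e-05]), 'eef_pos': array([ 249.33776168, -600.29692126,  231.31377508]), 'eef_rot': array([ 9.80688418e-01,  1.95576644e-01, -2.50257560e-05,  4.26584358e-05]), 'force': array([ 0.31338126, -0.77224857,  0.00701933]), 'ft_torque': array([0.04664034, 0.05697088, 0.00160238]), 'grasp_force': 0.0, 'width': 85.48589741470676}
```

View pics/top0.png

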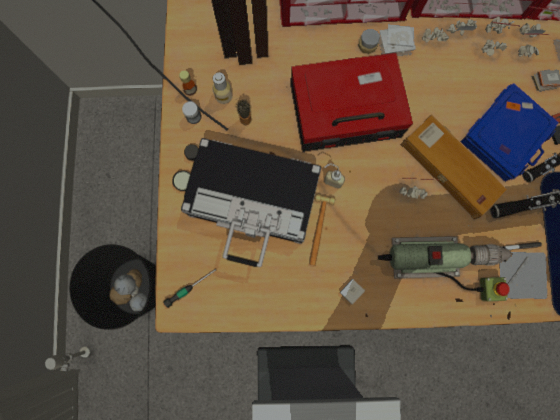

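View pics/side0.png

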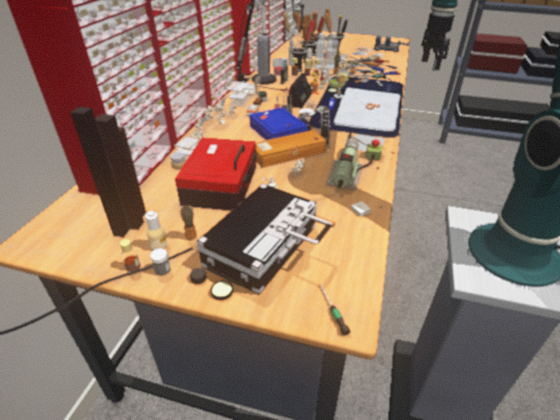

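The top view shows the case at about (250,190), turned clockwise, with the handle grip at (242,261) and the hammer at (320,225). The side view agrees. Next I'll measure the yaw and the latch shift.

```bash
cat > m.py <<'E'
from h import *
d=np.load("top0.npy"); im=cv2.imread("pics/top0.png")
v,u=np.mgrid[120:290,160:340]; dd=d[v,u]; P=px("top",u,v,dd).reshape(*u.shape,3)
print("reproj",w2p("top",P[80,80]))
lid=(P[...,2]>70)&(P[...,2]<94)&(dd>0)
n,l,s,_=cv2.connectedComponentsWithStats(lid.astype(np.uint8)); k=1+s[1:,4].argmax()
lidm=cv2.morphologyEx((l==k).astype(np.uint8),cv2.MORPH_OPEN,np.ones((9,9)))>0
r=cv2.minAreaRect(np.float32(P[lidm][:,:2])); print("rect",r, np.median(P[lidm][:,2]))
(cx,cy),(w,h),a=r; yaw=np.deg2rad(a if abs(a)<45 else a-90); print("yaw",np.rad2deg(yaw))
np.save("case.npy",[cx,cy,yaw])
ex=np.array([np.cos(yaw),np.sin(yaw)]);ey=np.array([-ex[1],ex[0]])
q=P[...,:2]-[cx,cy]; X=q@ex; Y=q@ey; Z=P[...,2]
g=(X<-100)&(X>-190)&(abs(Y)<90)&(Z>75)&(Z<125)
Xs,Ys,Zs=X[g],Y[g],Z[g]
print("handle X",np.percentile(Xs,[0,5,50,95,100]),"Y",np.percentile(Ys,[0,2,50,98,100]),"Z",np.percentile(Zs,[5,50,95]))
b=g&(X<-140); print("bar X,Y,Z",X[b].min(),X[b].max(),Y[b].min(),Y[b].max(),np.median(Z[b]),b.sum())
t=(X>-80)&(X<-30)&(abs(Y)<110)&(Z>94)&(Z<125)
for y0 in range(-100,100,6):
    m=t&(Y>=y0)&(Y<y0+6)
    if m.any(): print(y0,m.sum(),X[m].min().round(),X[m].max().round(),Z[m].max().round())
c=cv2.resize(im[180:280,180:330],None,fx=5.3,fy=5.3,interpolation=cv2.INTER_CUBIC); cv2.imwrite("pics/crop0.png",c)
E
python3 m.py
```

```text
reproj [[240. 200.]]
rect ((600.4949951171875, 152.78286743164062), (260.7640075683594, 162.97225952148438), 75.51123809814453) 83.98832665958066
yaw -14.488761901855469
handle X [-156.91704162 -155.88464475 -146.35195833 -105.17727721 -100.22126866] Y [-59.37422191 -58.9061668  -20.49135285  20.04259004  20.86399322] Z [ 97.0332139  100.44934127 103.60271947]
bar X,Y,Z -156.91704162142474 -140.08961802556558 -59.26464224232718 20.607549109116633 100.89647363746472 259
-76 31 -74.0 -51.0 108.0
-70 9 -67.0 -56.0 97.0
-64 11 -67.0 -57.0 98.0
-58 26 -80.0 -52.0 104.0
-52 35 -80.0 -52.0 103.0
-46 8 -80.0 -56.0 103.0
-40 11 -80.0 -72.0 104.0
-34 17 -79.0 -54.0 104.0
-28 36 -79.0 -55.0 103.0
-22 38 -80.0 -54.0 104.0
-16 39 -80.0 -54.0 104.0
-10 14 -79.0 -59.0 104.0
-4 24 -80.0 -51.0 106.0
2 37 -79.0 -51.0 103.0
8 23 -80.0 -51.0 103.0
14 9 -80.0 -58.0 101.0
```

View pics/crop0.png

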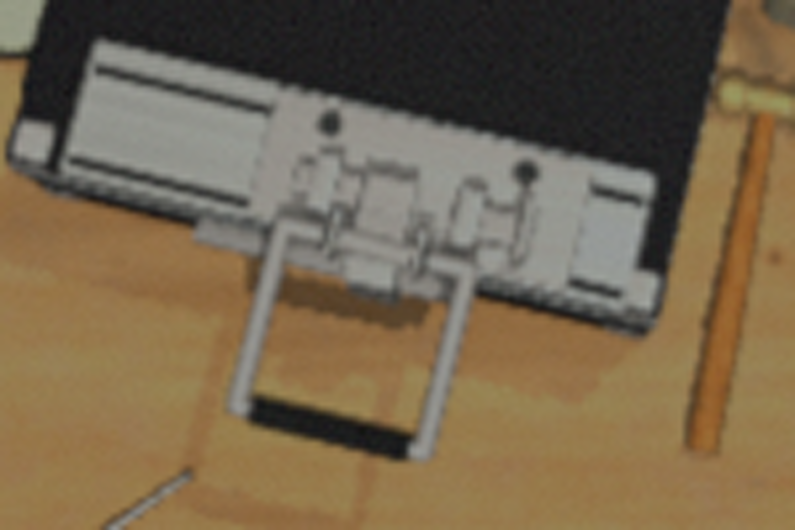

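The crop shows the latch sitting right of centre: arms at (285,230)–(240,405) and (465,270)–(425,450), and the tab at (525,230). The measured latch shift is about -19.5 mm, the tab's outer face is near Y=-75, and home is near Y=-59.5. Yaw is -14.5°.

```bash
cat > plan.py <<'E'
import sys
from h import *
cx,cy,yaw=np.load("case.npy")
def goal(X,Y,Z,tilt=0):
    Rz=R.from_euler("z",yaw); p=Rz.apply([X,Y,0])+[cx,cy,Z]
    M=np.array([[0,1,0],[1,0,0],[0,0,-1.]]).T  # tool x=case y, tool y=case x, z down
    return p, Rz*R.from_matrix(M)
def state():
    o=sensors.get_obs(); p=R.from_euler("z",-yaw).apply(o["eef_pos"]-[cx,cy,0])
    f=R.from_euler("z",-yaw).apply(o["force"])
    print("t",round(o["clock"],2),"case TCP",p.round(1),"F case",f.round(1),"w",round(o["width"],1),"g",round(o["grasp_force"],1)); return o
def go(X,Y,Z):
    o=state(); p,r=goal(X,Y,Z); r0=R.from_quat(o["eef_rot"])
    d=r0.inv().apply(p-o["eef_pos"])/200; w=np.rad2deg((r0.inv()*r).as_rotvec())/60
    print("shift share",d.round(3),"turn share",w.round(3),"world",p.round(1))
if __name__=="__main__": go(*map(float,sys.argv[1:4]))
E
python3 plan.py -61 -105 160; python3 plan.py -61 -105 91; python3 - <<'E'
from h import *
d=np.load("top0.npy"); v,u=np.mgrid[180:330:2,330:555:2]; P=px("top",u,v,d[v,u]); P=P[np.ravel(d[v,u])>0]
m=(P[:,0]<600); i=P[m,2].argsort()[-3:]; print(P[m][i])
E
```

```text
t 1.3 case TCP [-151.6 -817.   231.3] F case [ 0.5 -0.7  0. ] w 85.5 g 0.0
shift share [ 2.506 -2.569  0.356] turn share [ 0.     0.    -0.883] world [515.2  66.4 160. ]
t 1.3 case TCP [-151.6 -817.   231.3] F case [ 0.5 -0.7  0. ] w 85.5 g 0.0
shift share [ 2.506 -2.569  0.701] turn share [ 0.     0.    -0.883] world [515.2  66.4  91. ]
[[ 447.50023553 -230.82465684   71.69779917]
 [ 451.61188366 -231.02717723   71.89797798]
 [ 459.7576169  -235.7735332    72.11567651]]
```

Request:
jog_arm(deltas=[0.14,-0.14,0,0,0,0,0,0.14,-0.14,0,0,0,0,0,0.14,-0.14,0,0,0,0,0,0.14,-0.14,0,0,0,0,0,0.14,-0.14,0,0,0,0,0,0.14,-0.14,0,0,0,0,0,0.14,-0.14,0,0,0,0,0,0.14,-0.14,0,0,0,0,0])

```text
clock: 2.1
eef_pos: [370.8, -306.0, 231.6]
eef_rot: [0.981, 0.196, 0.0, 0.0]
force: [0.7, 0.3, 0.3]
width: 0.1
grasp_force: 0.0
```

Request:
jog_arm(deltas=[0.14,-0.14,0,0,0,0,0,0.14,-0.14,0,0,0,0,0,0.14,-0.14,0,0,0,0,0,0.14,-0.14,0,0,0,0,0,0.14,-0.14,0,0,0,0,0,0.14,-0.14,0,0,0,0,0,0.14,-0.14,0,0,0,0,0,0.14,-0.14,0,0,0,0,0])

```text
clock: 2.9
eef_pos: [491.7, -13.3, 231.6]
eef_rot: [0.981, 0.195, 0.0, 0.0]
force: [0.8, -0.6, -0.1]
width: -0.3
grasp_force: 0.0
```

Request:
jog_arm(deltas=[0,0,0,0,0,-0.11,0,0,0,0,0,0,-0.11,0,0,0,0,0,0,-0.11,0,0,0,0,0,0,-0.11,0,0,0,0,0,0,-0.11,0,0,0,0,0,0,-0.11,0,0,0,0,0,0,-0.11,0,0,0,0,0,0,-0.11,0])

```text
clock: 3.7
eef_pos: [491.3, -14.7, 231.4]
eef_rot: [0.79, 0.613, 0.0, 0.0]
force: [0.5, 0.1, -0.8]
width: 0.4
grasp_force: 0.0
```

```bash
python3 plan.py -61 -105 160
```

```text
t 3.7 case TCP [ -63.8 -189.5  231.4] F case [ 0.5  0.2 -0.8] w 0.4 g 0.0
shift share [0.423 0.015 0.357] turn share [0.    0.    0.002] world [515.2  66.4 160. ]
```

Request:
jog_arm(deltas=[0.14,0.005,0.1,0,0,0,0,0.14,0.005,0.1,0,0,0,0,0.14,0.005,0.1,0,0,0,0,0,0,0.12,0,0,0,0,0,0,0.12,0,0,0,0,0,0,0.1,0,0,0,0,0,0,0.05,0,0,0,0,0,0,0,0,0,0,0])

```text
clock: 4.5
eef_pos: [514.6, 65.7, 92.2]
eef_rot: [0.791, 0.611, -0.001, -0.001]
force: [-0.9, 0.6, 0.3]
width: 0.0
grasp_force: 0.0
```

```bash
python3 - <<'E'
from plan import *
state()
im,_=capture("top"); cv2.imwrite("pics/c1.png",cv2.resize(im[180:280,200:350],None,fx=5,fy=5,interpolation=cv2.INTER_CUBIC))
E
```

```text
t 4.5 case TCP [ -61.3 -105.8   92.2] F case [-1.   0.3  0.3] w 0.0 g 0.0
```

View pics/c1.png

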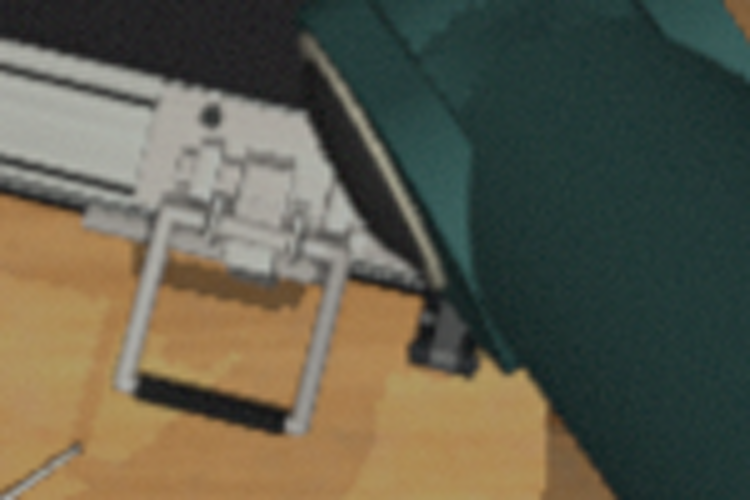

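The view shows only the gripper right of the latch, with nothing disturbed. I'll approach the tab.

Request:
jog_arm(deltas=[0.03,0,0,0,0,0,0,0.03,0,0,0,0,0,0,0.01,0,0,0,0,0,0,0.01,0,0,0,0,0,0,0.01,0,0,0,0,0,0,0.01,0,0,0,0,0,0,0.01,0,0,0,0,0,0,0.01,0,0,0,0,0,0])

```text
clock: 5.35
eef_pos: [521.5, 88.7, 93.3]
eef_rot: [0.792, 0.611, -0.0, 0.0]
force: [-0.1, -2.1, 1.1]
width: 0.0
grasp_force: 1.0
```

```bash
python3 -c "from plan import *;state()"
```

```text
t 5.35 case TCP [-60.5 -81.8  93.3] F case [ 0.4 -2.1  1.1] w 0.0 g 1.0
```

Request:
jog_arm(deltas=[0.005,0,0,0,0,0,0,0.005,0,0,0,0,0,0,0.005,0,0,0,0,0,0,0.005,0,0,0,0,0,0,0.005,0,0,0,0,0,0,0.005,0,0,0,0,0,0])

```text
clock: 5.95
eef_pos: [523.1, 94.9, 93.3]
eef_rot: [0.791, 0.611, 0.0, 0.0]
force: [1.0, -2.1, 1.6]
width: -0.4
grasp_force: 1.0
```

Request:
jog_arm(deltas=[0.003,0,0,0,0,0,0,0.003,0,0,0,0,0,0,0,0,0,0,0,0,0])

```text
clock: 6.25
eef_pos: [523.2, 96.2, 93.2]
eef_rot: [0.791, 0.611, 0.0, -0.0]
force: [0.8, -2.1, 1.6]
width: 0.1
grasp_force: 0.6
```

```bash
python3 -c "from plan import *;state()"
```

```text
t 6.25 case TCP [-60.6 -74.1  93.2] F case [ 1.3 -1.8  1.6] w 0.1 g 0.6
```

Request:
jog_arm(deltas=[0.002,0,0,0,0,0,0,0.002,0,0,0,0,0,0,0.002,0,0,0,0,0,0,0,0,0,0,0,0,0])

```text
clock: 6.65
eef_pos: [523.5, 97.3, 93.3]
eef_rot: [0.791, 0.611, 0.0, 0.0]
force: [1.3, -1.7, 1.6]
width: 0.2
grasp_force: 0.9
```

Request:
jog_arm(deltas=[0.002,0,0,0,0,0,0,0.002,0,0,0,0,0,0,0,0,0,0,0,0,0])

```text
clock: 6.95
eef_pos: [523.7, 97.7, 93.2]
eef_rot: [0.791, 0.611, -0.0, 0.0]
force: [-0.4, -3.1, 1.1]
width: -0.1
grasp_force: 1.5
```

Request:
jog_arm(deltas=[0.002,0,0,0,0,0,0,0,0,0,0,0,0,0])

```text
clock: 7.15
eef_pos: [523.7, 97.7, 93.2]
eef_rot: [0.792, 0.611, -0.001, 0.0]
force: [-0.3, -5.0, 1.9]
width: 0.1
grasp_force: 2.4
```

```bash
python3 -c "from plan import *;state()"
```

```text
t 7.15 case TCP [-60.6 -72.5  93.2] F case [ 1.  -4.9  1.9] w 0.1 g 2.4
```

Request:
jog_arm(deltas=[0.002,0,0,0,0,0,0,0.001,0,0,0,0,0,0,0,0,0,0,0,0,0])

```text
clock: 7.45
eef_pos: [523.7, 97.7, 93.2]
eef_rot: [0.792, 0.611, -0.001, 0.0]
force: [-1.1, -6.3, 3.6]
width: -0.1
grasp_force: 3.1
```

```bash
python3 -c "from plan import *;state()"
```

```text
t 7.45 case TCP [-60.6 -72.5  93.2] F case [ 0.5 -6.3  3.6] w -0.1 g 3.1
```

The tab is home: the position stopped changing while the force rose to 6 N. I'll back off and go above the handle.

Request:
jog_arm(deltas=[-0.05,0,0,0,0,0,0,-0.05,0,0,0,0,0,0,0,0,-0.15,0,0,0,0,0,0,-0.15,0,0,0,0.5,0.12,-0.15,0,0,0,0,0.5,0.12,-0.15,0,0,0,0,0.5,0.12,-0.15,0,0,0,0,0.5,0,0,0,0,0,0,0.5], squeeze=30)

```text
clock: 8.25
eef_pos: [446.6, 176.4, 153.6]
eef_rot: [0.789, 0.615, 0.0, -0.001]
force: [-0.5, -0.1, 0.2]
width: 42.6
grasp_force: 0.0
```

```bash
python3 plan.py -149 -19.5 78; python3 - <<'E'
from plan import *
im,_=capture("top"); cv2.imwrite("pics/c2.png",cv2.resize(im[180:300,180:330],None,fx=5,fy=5,interpolation=cv2.INTER_CUBIC))
E
```

```text
t 8.25 case TCP [-154.9  -15.6  153.6] F case [-0.5 -0.2  0.2] w 42.6 g 0.0
shift share [-0.02   0.03   0.378] turn share [-0.001 -0.002  0.005] world [451.4 171.2  78. ]
```

View pics/c2.png

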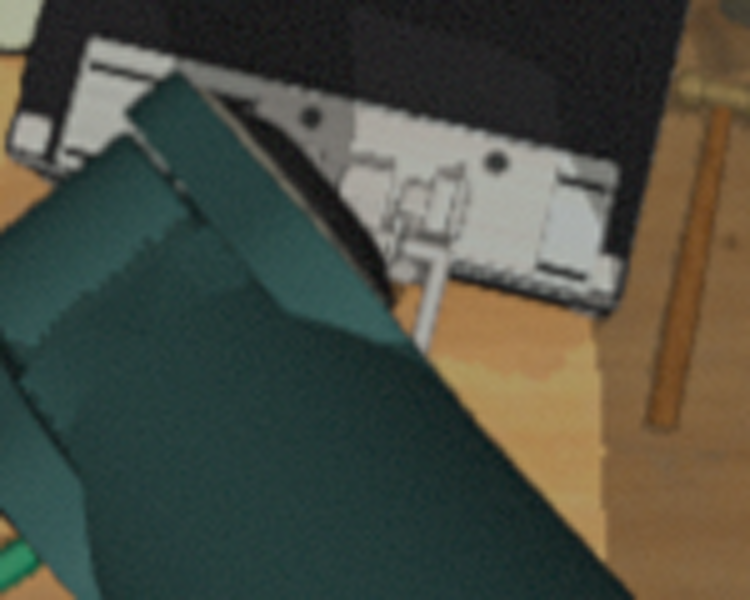

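The tab has moved left to about (460,190), next to the lever tail. The arm hides the handle from this angle. I'll descend on the grip.

Request:
jog_arm(deltas=[-0.02,0.025,0,0,0,0,0.5,0,0,0.1,0,0,0,0.5,0,0,0.1,0,0,0,0.5,0,0,0.1,0,0,0,0.5,0,0,0.08,0,0,0,0.5,0,0,0,0,0,0,0.5])

```text
clock: 8.9
eef_pos: [453.5, 164.5, 75.2]
eef_rot: [0.792, 0.61, -0.002, -0.001]
force: [-0.5, -0.6, 0.2]
width: 42.9
grasp_force: 0.0
```

```bash
python3 plan.py -149 -19.5 78
```

```text
t 8.9 case TCP [-145.3  -25.4   75.2] F case [-0.4 -0.7  0.2] w 42.9 g 0.0
shift share [ 0.029 -0.019 -0.014] turn share [-0.003  0.002 -0.005] world [451.4 171.2  78. ]
```

Request:
jog_arm(deltas=[0.025,-0.02,-0.012,0,0,0,0.5,0,0,0,0,0,0,0.3,0,0,0,0,0,0,0,0,0,0,0,0,0,0,0,0,0,0,0,0,0,0,0,0,0,0,0,0], squeeze=30)

```text
clock: 9.5
eef_pos: [450.7, 173.2, 80.2]
eef_rot: [0.791, 0.611, -0.0, -0.0]
force: [-4.3, 1.2, 6.4]
width: 10.8
grasp_force: 29.5
```

```bash
python3 plan.py -149 -19.5 78
```

```text
t 9.5 case TCP [-150.1  -17.7   80.2] F case [-4.5  0.1  6.4] w 10.8 g 29.5
shift share [-0.009  0.006  0.011] turn share [-0.    -0.    -0.002] world [451.4 171.2  78. ]
```

Request:
jog_arm(deltas=[0,0,-0.008,0,0,0,0,0,0,-0.008,0,0,0,0,0,0,0,0,0,0,0])

```text
clock: 9.8
eef_pos: [450.7, 173.1, 82.8]
eef_rot: [0.791, 0.611, -0.0, -0.0]
force: [-4.6, 3.1, -1.0]
width: 10.5
grasp_force: 29.4
```

```bash
python3 -c "from plan import *;state()"
```

```text
t 9.8 case TCP [-150.1  -17.8   82.8] F case [-5.2  1.9 -1. ] w 10.5 g 29.4
```

Request:
jog_arm(deltas=[0,0.001,-0.01,0,0,0,0,0,0.001,-0.01,0,0,0,0,0,0,0,0,0,0,0])

```text
clock: 10.1
eef_pos: [450.9, 173.0, 86.8]
eef_rot: [0.791, 0.611, -0.0, -0.0]
force: [-5.4, 3.3, -0.4]
width: 10.7
grasp_force: 29.4
```

```bash
python3 -c "from plan import *;state()"
```

```text
t 10.1 case TCP [-149.8  -17.9   86.8] F case [-6.   1.9 -0.4] w 10.7 g 29.4
```

Request:
jog_arm(deltas=[0,0.001,-0.015,0,0,0,0,0,0.002,-0.015,0,0,0,0,0,0.003,-0.015,0,0,0,0,0,0.004,-0.015,0,0,0,0,0,0.004,-0.01,0,0,0,0,0,0,0,0,0,0,0])

```text
clock: 10.7
eef_pos: [453.1, 172.3, 100.7]
eef_rot: [0.791, 0.611, -0.001, -0.001]
force: [-6.2, 3.4, -0.3]
width: 10.9
grasp_force: 29.4
```

```bash
python3 -c "from plan import *;state()"
```

```text
t 10.7 case TCP [-147.6  -17.9  100.7] F case [-6.9  1.8 -0.3] w 10.9 g 29.4
```

```bash
python3 - <<'E'
import numpy as np
a=np.r_[0,np.cumsum([0.02,0.03]+[.04]*33)]; a=a[a<=1.395]
ph=np.arctan2(58.3,226)+a; X=80-233.4*np.cos(ph)-.1; Z=62+233.4*np.sin(ph)-16.8
for i in range(1,len(a)): print(i,a[i].round(2),"TCP",X[i].round(),Z[i].round(),"d",((X[i]-X[i-1])/200).round(3),(-(Z[i]-Z[i-1])/200).round(3))
E
```

```text
1 0.02 TCP -145.0 108.0 d 0.006 -0.023
2 0.05 TCP -143.0 115.0 d 0.01 -0.034
3 0.09 TCP -140.0 124.0 d 0.015 -0.044
4 0.13 TCP -137.0 132.0 d 0.017 -0.044
5 0.17 TCP -133.0 141.0 d 0.018 -0.043
6 0.21 TCP -129.0 149.0 d 0.02 -0.042
7 0.25 TCP -125.0 158.0 d 0.022 -0.041
8 0.29 TCP -120.0 166.0 d 0.023 -0.04
9 0.33 TCP -115.0 174.0 d 0.025 -0.039
10 0.37 TCP -110.0 181.0 d 0.026 -0.038
11 0.41 TCP -104.0 189.0 d 0.028 -0.037
12 0.45 TCP -98.0 196.0 d 0.029 -0.036
13 0.49 TCP -92.0 203.0 d 0.031 -0.035
14 0.53 TCP -86.0 210.0 d 0.032 -0.034
15 0.57 TCP -79.0 216.0 d 0.034 -0.032
16 0.61 TCP -72.0 222.0 d 0.035 -0.031
17 0.65 TCP -65.0 228.0 d 0.036 -0.03
18 0.69 TCP -57.0 234.0 d 0.037 -0.028
19 0.73 TCP -50.0 239.0 d 0.038 -0.027
20 0.77 TCP -42.0 244.0 d 0.039 -0.025
21 0.81 TCP -34.0 249.0 d 0.04 -0.024
22 0.85 TCP -25.0 253.0 d 0.041 -0.022
23 0.89 TCP -17.0 258.0 d 0.042 -0.02
24 0.93 TCP -8.0 261.0 d 0.043 -0.019
25 0.97 TCP 0.0 265.0 d 0.044 -0.017
26 1.01 TCP 9.0 268.0 d 0.044 -0.015
27 1.05 TCP 18.0 270.0 d 0.045 -0.013
28 1.09 TCP 27.0 273.0 d 0.045 -0.011
29 1.13 TCP 36.0 274.0 d 0.046 -0.01
30 1.17 TCP 45.0 276.0 d 0.046 -0.008
31 1.21 TCP 55.0 277.0 d 0.046 -0.006
32 1.25 TCP 64.0 278.0 d 0.046 -0.004
33 1.29 TCP 73.0 279.0 d 0.047 -0.002
34 1.33 TCP 83.0 279.0 d 0.047 -0.0
35 1.37 TCP 92.0 278.0 d 0.047 0.001
```

Request:
jog_arm(deltas=[0,0.005,-0.01,0,0,0,0,0,0.002,-0.005,0,0,0,0,0,0,0,0,0,0,0])

```text
clock: 11.0
eef_pos: [453.9, 172.1, 103.6]
eef_rot: [0.791, 0.612, -0.001, -0.001]
force: [-6.4, 4.3, 1.1]
width: 10.9
grasp_force: 29.3
```

```bash
python3 -c "from plan import *;state()"
```

```text
t 11.0 case TCP [-146.8  -17.9  103.6] F case [-7.3  2.6  1.1] w 10.9 g 29.3
```

Request:
jog_arm(deltas=[0,0.005,-0.023,0,0,0,0,0,0.01,-0.034,0,0,0,0,0,0,0,0,0,0,0])

```text
clock: 11.3
eef_pos: [457.0, 171.3, 115.2]
eef_rot: [0.791, 0.611, -0.001, -0.001]
force: [-7.8, 4.5, 1.0]
width: 10.8
grasp_force: 29.8
```

```bash
python3 -c "from plan import *;state()"
```

```text
t 11.3 case TCP [-143.5  -18.   115.2] F case [-8.7  2.4  1. ] w 10.8 g 29.8
```

```bash
python3 - <<'E'
from plan import *
im,d=capture("side"); cv2.imwrite("pics/c3.png",cv2.resize(im[130:310,180:380],None,fx=3.3,fy=3.3,interpolation=cv2.INTER_CUBIC))
E
```

```text
(no output)
```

View pics/c3.png

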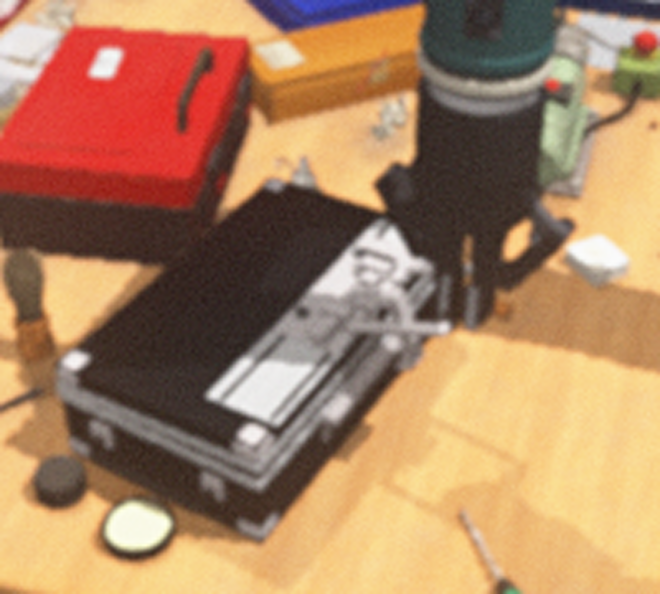

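The side view shows the lid apparently still shut, and the near end of the loop at (445,325) close to the fingertips at (475,320). I'll check the heights in the depth image.

```bash
python3 - <<'E'
from plan import *
im,d=capture("side")
v,u=np.mgrid[190:250,270:335]; P=px("side",u,v,d[v,u]); Q=R.from_euler("z",-yaw).apply(P-[cx,cy,0]); Q=Q[np.ravel(d[v,u])>0]
m=(Q[:,1]>4)&(Q[:,1]<32)&(Q[:,0]<-82)&(Q[:,2]>85)
for x in range(-160,-80,8):
    k=m&(Q[:,0]>=x)&(Q[:,0]<x+8)
    if k.any(): print(x,k.sum(),np.percentile(Q[k,2],[0,50,100]).round(1),Q[k,1].mean().round(1))
v,u=np.mgrid[170:280,190:320]; P=px("side",u,v,d[v,u]); Q=R.from_euler("z",-yaw).apply(P-[cx,cy,0])
for x0 in (60,20,-20,-40,-70): 
    k=(abs(Q[:,0]-x0)<5)&(Q[:,1]>50)&(Q[:,1]<110)&(Q[:,2]>70); print("lid",x0,np.median(Q[k,2]).round(1))
E
```

```text
-152 18 [127.  130.8 135.4] 11.1
-144 23 [125.6 131.1 134.3] 13.5
-136 13 [123.3 127.3 130.7] 17.5
-128 14 [120.2 124.3 128.2] 17.4
-120 13 [116.2 120.4 123.7] 16.8
-112 14 [111.  116.9 120.3] 17.4
-104 13 [108.1 114.7 117.8] 17.3
-96 10 [109.5 110.6 113.2] 17.9
-88 7 [103.6 106.9 110.5] 17.6
lid 60 84.4
lid 20 86.2
lid -20 87.6
lid -40 89.3
lid -70 90.5
```

The handle end is at Z of about 131 and the lid front is up 6 mm, so the lid is open about 0.05 rad, as planned. I'll continue along the arc.

Request:
jog_arm(deltas=[0,0.015,-0.044,0,0,0,0,0,0.017,-0.044,0,0,0,0,0,0.018,-0.043,0,0,0,0,0,0.02,-0.042,0,0,0,0,0,0.022,-0.041,0,0,0,0,0,0.023,-0.04,0,0,0,0,0,0.025,-0.039,0,0,0,0,0,0.026,-0.038,0,0,0,0])

```text
clock: 12.2
eef_pos: [486.7, 163.6, 180.8]
eef_rot: [0.791, 0.612, -0.003, -0.002]
force: [-12.3, 4.6, 1.5]
width: 11.0
grasp_force: 29.3
```

```bash
python3 -c "from plan import *;state()"
```

```text
t 12.2 case TCP [-112.9  -18.   180.8] F case [-13.1   1.3   1.5] w 11.0 g 29.3
```

Request:
jog_arm(deltas=[0,0.024,-0.037,0,0,0,0,0,0.026,-0.036,0,0,0,0,0,0.03,-0.035,0,0,0,0,0,0.032,-0.034,0,0,0,0,0,0.034,-0.032,0,0,0,0,0,0.035,-0.031,0,0,0,0,0,0.036,-0.03,0,0,0,0,0,0.037,-0.028,0,0,0,0])

```text
clock: 13.0
eef_pos: [534.8, 151.4, 235.0]
eef_rot: [0.791, 0.612, -0.004, -0.003]
force: [-20.3, 3.1, 15.7]
width: 10.8
grasp_force: 30.0
```

```bash
python3 -c "from plan import *;state()"
```

```text
t 13.0 case TCP [-63.3 -17.7 235. ] F case [-20.4  -2.   15.7] w 10.8 g 30.0
```

```bash
cat > arc.py <<'E'
import sys
from plan import *
o=state(); p=R.from_euler("z",-yaw).apply(o["eef_pos"]-[cx,cy,0])
dx,dz=p[0]-80,p[2]+16.8-62; r=np.hypot(dx,dz)+float(sys.argv[1]); ph=np.arctan2(dz,-dx); print("r",r,"alpha",ph-.2525)
a=ph+.045*np.arange(int(sys.argv[2])+1); X=-r*np.cos(a); Z=r*np.sin(a)
print(np.c_[np.diff(X)/200,-np.diff(Z)/200,a[1:]-.2525].round(3))
E
python3 arc.py 0 17
```

```text
t 13.0 case TCP [-63.3 -17.7 235. ] F case [-20.4  -2.   15.7] w 10.8 g 30.0
r 237.7988112988537 alpha 0.6715359525554381
[[ 0.043 -0.031  0.717]
 [ 0.045 -0.029  0.762]
 [ 0.046 -0.027  0.807]
 [ 0.047 -0.025  0.852]
 [ 0.048 -0.023  0.897]
 [ 0.049 -0.021  0.942]
 [ 0.05  -0.019  0.987]
 [ 0.051 -0.016  1.032]
 [ 0.052 -0.014  1.077]
 [ 0.052 -0.012  1.122]
 [ 0.053 -0.009  1.167]
 [ 0.053 -0.007  1.212]
 [ 0.053 -0.005  1.257]
 [ 0.053 -0.002  1.302]
 [ 0.053  0.     1.347]
 [ 0.053  0.003  1.392]
 [ 0.053  0.005  1.437]]
```

Request:
jog_arm(deltas=[0,-0.005,-0.01,0,0,0,0,0,-0.01,-0.01,0,0,0,0,0,0,0,0,0,0,0])

```text
clock: 13.3
eef_pos: [536.9, 150.3, 237.7]
eef_rot: [0.791, 0.611, 0.0, -0.0]
force: [-0.6, 3.0, -4.1]
width: 10.5
grasp_force: 30.0
```

```bash
python3 arc.py 0 1
```

```text
t 13.3 case TCP [-61.  -18.3 237.7] F case [-1.4  2.7 -4.1] w 10.5 g 30.0
r 238.6403381019009 alpha 0.6862749643056774
[[ 0.044 -0.031  0.731]]
```

Request:
jog_arm(deltas=[0,0.043,-0.032,0,0,0,0,0,0.044,-0.03,0,0,0,0,0,0.046,-0.028,0,0,0,0,0,0.047,-0.026,0,0,0,0,0,0.048,-0.024,0,0,0,0,0,0,0,0,0,0,0])

```text
clock: 13.9
eef_pos: [583.4, 138.2, 267.2]
eef_rot: [0.792, 0.611, 0.001, 0.001]
force: [0.2, 2.5, -1.9]
width: 10.7
grasp_force: 29.6
```

```bash
python3 arc.py 0 7
```

```text
t 13.9 case TCP [-12.9 -18.4 267.2] F case [-0.4  2.4 -1.9] w 10.7 g 29.6
r 240.63569570177253 alpha 0.921852495431793
[[ 0.05  -0.02   0.967]
 [ 0.051 -0.017  1.012]
 [ 0.052 -0.015  1.057]
 [ 0.053 -0.013  1.102]
 [ 0.053 -0.01   1.147]
 [ 0.054 -0.008  1.192]
 [ 0.054 -0.006  1.237]]
```

Request:
jog_arm(deltas=[0,0.05,-0.02,0,0,0,0,0,0.051,-0.017,0,0,0,0,0,0.052,-0.015,0,0,0,0,0,0.053,-0.013,0,0,0,0,0,0.053,-0.01,0,0,0,0,0,0,0,0,0,0,0])

```text
clock: 14.5
eef_pos: [633.3, 125.3, 283.8]
eef_rot: [0.792, 0.611, 0.002, 0.001]
force: [-2.1, 0.4, 7.6]
width: 10.7
grasp_force: 29.8
```

```bash
python3 arc.py 0 6
```

```text
t 14.5 case TCP [ 38.6 -18.4 283.8] F case [-2.1 -0.1  7.6] w 10.7 g 29.8
r 242.17037586972756 alpha 1.1465055654470782
[[ 5.400e-02 -8.000e-03  1.192e+00]
 [ 5.400e-02 -6.000e-03  1.237e+00]
 [ 5.400e-02 -3.000e-03  1.282e+00]
 [ 5.400e-02 -1.000e-03  1.327e+00]
 [ 5.400e-02  2.000e-03  1.372e+00]
 [ 5.400e-02  4.000e-03  1.417e+00]]
```

Request:
jog_arm(deltas=[0,0.053,-0.012,0,0,0,0,0,0.053,-0.009,0,0,0,0,0,0.053,-0.005,0,0,0,0,0,0,0,0,0,0,0])

```text
clock: 14.9
eef_pos: [664.5, 117.0, 288.1]
eef_rot: [0.792, 0.611, 0.002, 0.001]
force: [-2.5, 1.5, 5.6]
width: 11.0
grasp_force: 29.5
```

```bash
python3 arc.py 0 3
```

```text
t 14.9 case TCP [ 70.9 -18.6 288.1] F case [-2.8  0.9  5.6] w 11.0 g 29.5
r 243.0948772885978 alpha 1.2808168426738349
[[ 5.500e-02 -1.000e-03  1.326e+00]
 [ 5.500e-02  2.000e-03  1.371e+00]
 [ 5.500e-02  4.000e-03  1.416e+00]]
```

Now I'll check the lid's angle in the side view.

```bash
cat > look.py <<'E'
import sys
from plan import *
im,d=capture("side"); cv2.imwrite(f"pics/{sys.argv[1]}.png",cv2.resize(im[90:310,170:380],None,fx=2.7,fy=2.7,interpolation=cv2.INTER_CUBIC))
v,u=np.mgrid[90:290,170:330]; P=px("side",u,v,d[v,u]); Q=R.from_euler("z",-yaw).apply(P-[cx,cy,0])
for y in (80,100,115):
  for z in (90,120,150,180,200,215):
    k=(abs(Q[:,2]-z)<6)&(abs(Q[:,1]-y)<10)&(Q[:,0]>-60)&(Q[:,0]<160)
    if k.sum()>3: print(y,z,k.sum(),np.percentile(Q[k,0],[10,50,90]).round(1))
E
python3 look.py c4
```

```text
80 90 20 [78.9 80.5 82.4]
80 120 17 [70.2 71.8 72.9]
80 150 20 [61.2 62.9 63.8]
80 180 23 [52.7 53.9 55.1]
80 200 15 [46.9 48.1 49.4]
80 215 79 [36.7 45.  53.5]
100 90 16 [78.9 81.  82.4]
100 120 20 [70.8 71.9 72.5]
100 150 20 [61.7 63.3 64.2]
100 180 22 [52.4 53.9 55.7]
100 200 14 [47.8 48.6 49.2]
100 215 76 [37.  44.1 53.4]
115 90 8 [78.5 80.7 81.5]
115 120 10 [70.7 72.1 72.4]
115 150 8 [62.2 63.  64.9]
115 180 13 [48.4 53.5 55.6]
115 200 8 [44.8 48.6 49.1]
115 215 71 [36.5 41.9 50.5]
```

View pics/c4.png

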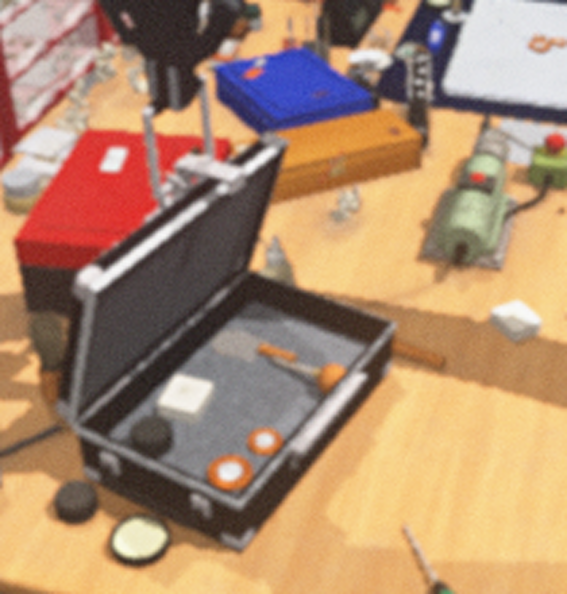

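The lid stands at about 1.28 rad, with the case interior in view and the bystanders undisturbed. I'll nudge it a little further for margin.

Request:
jog_arm(deltas=[0,0.04,-0.001,0,0,0,0,0,0.04,0.001,0,0,0,0,0,0,0,0,0,0,0])

```text
clock: 15.25
eef_pos: [679.9, 113.0, 287.8]
eef_rot: [0.792, 0.611, 0.002, 0.001]
force: [-0.4, 1.3, 5.7]
width: 10.5
grasp_force: 30.2
```

```bash
python3 arc.py 0 1
```

```text
t 15.25 case TCP [ 86.8 -18.7 287.8] F case [-0.7  1.2  5.7] w 10.5 g 30.2
r 242.69504227384527 alpha 1.3464006247267402
[[0.055 0.003 1.391]]
```

Request:
jog_arm(deltas=[0,0,0,0,0,0,0.3,0,0,0,0,0,0,0.8,0,0,0,0,0,0,0.8,0,0,-0.05,0,0,0,0.8,0,0,-0.1,0,0,0,0.8,0,0,-0.15,0,0,0,0.8,0,0,-0.15,0,0,0,0.8,0,0,0,0,0,0,0.8])

```text
clock: 16.05
eef_pos: [679.3, 114.4, 382.4]
eef_rot: [0.791, 0.611, 0.004, 0.002]
force: [0.8, 0.3, 0.8]
width: 68.5
grasp_force: 0.0
```

```bash
python3 arc.py 0 1; python3 look.py c5
```

```text
t 16.05 case TCP [ 85.9 -17.5 382.4] F case [0.7 0.5 0.8] w 68.5 g 0.0
r 337.22096657660995 alpha 1.335711799610568
[[0.076 0.003 1.381]]
80 90 19 [81.5 82.8 84.1]
80 120 21 [74.6 75.6 76.5]
80 150 22 [67.8 69.1 70. ]
80 180 24 [60.8 61.8 63.2]
80 200 27 [56.6 57.9 58.4]
80 215 58 [46.4 51.3 59.5]
100 90 21 [81.2 82.6 83.5]
100 120 22 [74.4 76.3 77.1]
100 150 21 [67.2 68.8 70.2]
100 180 24 [61.2 62.2 63.5]
100 200 25 [56.3 57.4 58.6]
100 215 51 [47.  51.3 60.1]
115 90 13 [81.1 82.4 83.4]
115 120 12 [74.1 75.8 76.7]
115 150 12 [68.3 68.9 69.8]
115 180 13 [61.3 62.2 63.2]
115 200 16 [56.3 57.8 58.5]
115 215 49 [46.1 50.2 57. ]
```

View pics/c5.png

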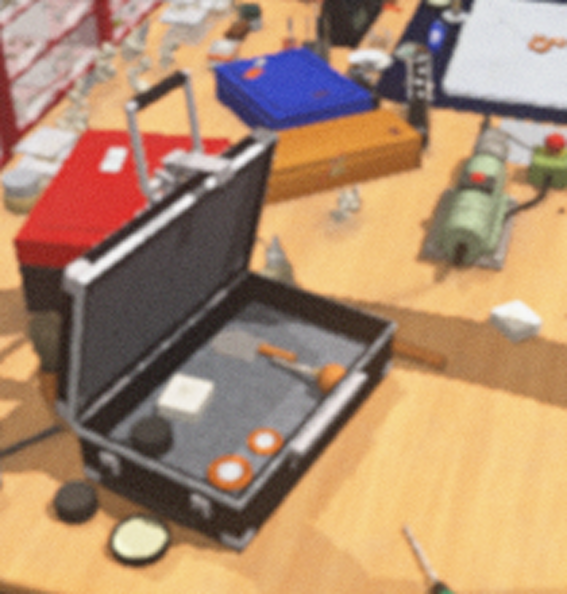

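The lid stands free at about 1.35 rad with the gripper clear above it, and the tin, cap, pad box, driver and hammer are where they were.

```bash
python3 -c "from bench import env; print(env.job_done())"
```

```text
the job is handed in; nothing more can be done
None
```

The case is open and the job is handed in at about 16 s. The lid stands by itself at about 1.35 rad, and the gripper is clear above it. The tab reached its stop at about 6 N, and I saw no bystander moved in the last picture; the verdict was not shown.

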